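Hang the cutlery drainer on the rail and slide it over the drip tray

ROBOT

A 6-joint arm with a two-finger parallel gripper is mounted at the origin on a cart in front of the work surface, level with it; the furniture and walls round the work are solid. World frame = base frame: x ahead of the robot, y to its left, z up, the work surface at z = 0. Lengths are in mm, angles in rad, forces in N, time in s.
With the tool pointing down it reaches from about 300 to 775 mm from the base axis. Payload 14.6 kg.
Tool frame: the origin (TCP) lies midway between the tips of the shut fingers; the grasp point (between the pads) lies 19 mm behind it; z points along the fingers, y is the line along which they close (so a half turn about z gives the same grasp; the last joint's range is limited). The gripper opens to 94 mm and grips with 3 to 60 N. Pads are 16 mm wide; open, the fingers measure 119 mm over their backs; the gripper's body (75 mm by 177 mm) begins 78 mm behind the grasp point.
Start: joints at [-0.067, 0.3, 1.521, -0, 1.321, -0.067], TCP at [549.99, -0.002, 205.446] pointing down, gripper open.
Joint ranges: [-3.03, 3.03], [-0.79, 2.21], [0.23, 2.52], [-1.04, 4.18], [0, 3.07], [-2.55, 2.55]. Speed limits (rad/s): [2.22, 2.22, 2.57, 3.14, 3.14, 3.14].

INTERFACE

Orientations are given as [roll, pitch, yaw] about the fixed x, y, z axes, in that order (R = Rz(yaw) Ry(pitch) Rx(roll)).
In Python, from cell import manip gives the robot as it stands.
- The arm moves only by the shell command python3 -m creep 'ROWS' [OPENING] [FORCE]. ROWS is text: rows parted by semicolons, each of 6 numbers parted by spaces: the shift along the tool's x, y, z normalised to -1 to 1, where 1 is 4 cm, then the turn, a rotation vector about the tool's x, y, z normalised to -1 to 1, where 1 is pi rad. In form: dx dy dz ax ay az; .... A call has 1 to 20 rows; each row shifts and turns the commanded pose from where the row before left it, along the tool's axes as they then stand; what a row does not reach is not made up. A row lasts 1/8 s, in which the tool goes at most 62.5 mm and 10.7 degrees, less where a joint would pass 70% of its speed; a pose out of reach is approached as far as the arm can. A call with a number of a shift or a turn outside -1 to 1 is refused whole. A call with a gripper value outside its range is refused whole. OPENING is the closure, from 0 (fully open) to 1 (shut), set as the call begins (- or left out, the last holds). The fingers move at their own pace and stop on an object; FORCE is the grip in N (left out, the last holds). Time passes only in rows, so rows that do not move let the fingers close. It gives the time, the measured TCP pose, the force, the opening and the grip force at its end, in the units of the state.
- manip.read_state(): the state, without advancing time (a new reading comes with each control period).
- manip.camera(name): name is "scene" or "side" or "wrist"; returns a dict with "color" (480x640x3 uint8, red, green, blue), "range_z" (480x640 float32, mm along the optical axis (not along the pixel's ray), 0 where there is no reading), "camera_matrix" (3x3 intrinsics, pixels), "T" (4x4, takes a point from camera to world coordinates). Camera axes: x right, y down, z forward; pixel columns grow to the right and rows downward; lengths in mm; the calibration is good to about 2 mm. The wrist camera is an equidistant fisheye: a pixel r from the principal point sees the ray r / f radians off the axis. A picture is of the moment at which its call begins.
- manip.sign_off(): hands the job in; it is judged then, once.
The state is a dict: "clock": time; "joints": joint angles; "qd": joint speeds; "effort": joint torques, N m; "eef_pos": TCP position; "eef_rot": TCP orientation; "wrist_force": force on the tool from outside, world axes, zero at the start; "moment": the same for the moment, N m; "finger_gap": finger opening in mm; "finger_force": force on a finger pad.
Only numpy, scipy, OpenCV 4.12 (cv2) and the standard library are available. Lean on these libraries where they do the work, as an engineer would, in place of code of your own. Each camera call takes 0.05 s, during which the arm holds its last target. There are 200 camera calls.

TASK

Hang the cutlery drainer on the rail by both its hooks at the end where the squat tin stands (above the tin). Then slide it along the rail, without lifting it off, until it hangs centrally above the round drip tray, and let go so that it hangs there still and upright. Leave the tray and the other things where they are.

Things in the scene. Friction and masses are not known exactly. Their poses are not given: they have to be found in the camera images.
- drainer: Hanging cutlery drainer, loose, 0.3 kg, standing in front of the rail. Open white box 60 deep (its x), 96 wide (its y), 60 mm high, dark drain slots; two wire hooks rise at y = -40.5 and +40.5 mm, joined on top by a wooden grip bar. Origin: centre of its underside, z up. The hooks' mouths open to its +x side, at the start roughly away from the robot. It hangs with its underside 85 mm up.
- drainer_seat (a point): Point of the drainer where the rail's centre line lies when it hangs seated in both hooks: 130 mm above the centre of the underside.
- drainer_tip (a point): Lower end of the hooks' tips, midway between the two hooks: 17 mm to +x, 114 mm above the underside. Wire 7 mm thick. Each shank stands at x = -17 mm, bends over a crown (top of the wire 144 mm up) and down to this tip. The mouth is the 54 mm high gap between tip and box rim (60 mm up); the rail enters through it, then the drainer is lowered.
- drainer_grip (a point): Centre of the wooden grip bar, 180 mm above the underside, 50 mm above drainer_seat. Bar 18 mm thick in x, 20 mm high, 92 mm long in y; pinch it across the 18 mm, between the wire stubs below its ends (74 mm apart). When hung, the rail's top is 44 mm below this point.
- rail: Steel utensil rail, fixed: level round bar, 12 mm diameter, 500 mm long, along its y, bar centre 215 mm above the worktop, on two 14 mm posts with 52 mm feet and 20 mm ball ends at y = -250 and +250 mm. Origin on the worktop below the bar's middle; its x points roughly away from the robot. The hung drainer's y lies along it.
- rail_mid (a point): Middle of the rail bar, on its centre line, 215 mm above the worktop; axes as the rail's.
- tray: Round shallow metal drip tray (an upturned jar lid), 104 mm across, 12 mm high, loose on the worktop under the rail, 80 to 120 mm from the rail's middle towards one end (either end). Origin at the centre of its underside.
- tin: Squat food tin, 75 mm across, 58 mm high, loose, under the rail 90 to 130 mm from its middle towards the other end from the tray. The drainer passes 27 mm above it when hanging. Origin at the centre of its underside.
- mill: Brown wooden pepper mill, 55 mm across, 138 mm high, standing at the front right. Bystander.
- cup: Small white cup with a handle, 65 x 94 x 53 mm, standing at the front right, beyond the mill, in front of the sink. Bystander.
There are look-alikes about, which are no part of the job. There is more than one size of the tray; the job needs the larger.

How it is judged (in metres and radians):
On the way, in this order (a step that is already met when the one before it is completed fails the run):
1. the drainer's hooks are over the rail at the tin's end, at least 12 cm from the tray's centre (x of drainer_seat in the frame of rail_mid between -0.015 and 0.015 m and z of drainer_seat in the frame of rail_mid between -0.015 and 0.012 m and angle between drainer's own z axis and vertical below 0.25 rad and angle between the y axis of drainer and the y axis of rail_mid, either way round below 0.2 rad and horizontal distance between drainer_seat and tray above 0.12 m), for 0.2 s.
2. the drainer, still hooked on the rail, passes along it towards the tray (4 to 10 cm from the tray's centre) (x of drainer_seat in the frame of rail_mid between -0.015 and 0.015 m and z of drainer_seat in the frame of rail_mid between -0.015 and 0.012 m and angle between drainer's own z axis and vertical below 0.25 rad and angle between the y axis of drainer and the y axis of rail_mid, either way round below 0.2 rad and horizontal distance between drainer_seat and tray between 0.04 and 0.1 m), for 0.05 s.
At the end, for the whole second after the job is handed in: The drainer hangs on the rail by its hooks, upright within about 14 degrees and in line with the rail, its middle within 25 mm of the tray's centre seen from above, at rest and released (x of drainer_seat in the frame of rail_mid between -0.015 and 0.015 m and z of drainer_seat in the frame of rail_mid between -0.015 and 0.012 m and angle between drainer's own z axis and vertical below 0.25 rad and angle between the y axis of drainer and the y axis of rail_mid, either way round below 0.2 rad and horizontal distance between drainer_seat and tray below 0.025 m and contact force between drainer and rail above 1 N and contact force between drainer and tray below 0.1 N and linear speed of drainer below 0.05 m/s and angular speed of drainer below 0.5 rad/s); the robot touches nothing.
It fails at once if the squat tin is displaced by more than 4 cm (distance of tin from where it was at the start of the episode above 0.04 m).
It fails at once if the drip tray is displaced by more than 4 cm (distance of tray from where it was at the start of the episode above 0.04 m).
It fails at once if the pepper mill is displaced by more than 4 cm (distance of mill from where it was at the start of the episode above 0.04 m).
It fails at once if the white cup is displaced by more than 4 cm (distance of cup from where it was at the start of the episode above 0.04 m).
It fails at once if the drainer is carried to the tray above the rail instead of being slid along it (within 6 cm of the tray, more than 2 cm too high to hang) (horizontal distance between drainer_seat and tray below 0.06 m and z of drainer_seat in the frame of rail_mid above 0.02 m).
It also fails if it takes over 48 s, if anything falls off the work surface, if the arm or the gripper's body presses on something with over 40 N, if the wrist force passes 120 N, or if a joint passes its speed limit or range.

## Working session

There is one attempt and no reset: what is moved stays moved. The work goes in short steps, Python scripts to look and compute and a shell command to move; the robot and the scene stay as the last step left them, time stands still between calls to the robot, and variables do not carry over. Pictures are saved under pics/ and viewed, at most 10 in all, crops included, and the job is handed in when it is done.

```bash
mkdir -p pics; ls
cat > h.py <<'E'
import numpy as np, cv2
from cell import manip
def grab(n,tag):
    c=manip.camera(n); cv2.imwrite(f'pics/{tag}.png',c['color'][:,:,::-1]); np.savez(f'pics/{tag}.npz',**{k:np.asarray(v) for k,v in c.items()}); return c
def pts(c):
    K=c['camera_matrix'];z=c['range_z'].astype(float);v,u=np.mgrid[:480,:640]
    P=np.stack([(u-K[0,2])/K[0,0]*z,(v-K[1,2])/K[1,1]*z,z],-1)
    W=P@c['T'][:3,:3].T+c['T'][:3,3]; W[z==0]=np.nan; return W
E
python3 - <<'E'
from h import *
for n in('scene','side'): 
    c=grab(n,n+'0'); print(n,c['T'].round(2),c['camera_matrix'])
print(manip.read_state())
E
```

```text
pics
scene [[ 6.00000e-01 -6.10000e-01  5.20000e-01 -1.82210e+02]
 [-8.00000e-01 -4.70000e-01  3.80000e-01 -5.86780e+02]
 [ 1.00000e-02 -6.40000e-01 -7.70000e-01  1.17261e+03]
 [ 0.00000e+00  0.00000e+00  0.00000e+00  1.00000e+00]] [[569.86733723   0.         326.3148861 ]
 [  0.         569.86733723 238.72275077]
 [  0.           0.           1.        ]]
side [[ 1.0000e+00  6.0000e-02 -3.0000e-02  5.1215e+02]
 [ 6.0000e-02 -6.7000e-01  7.4000e-01 -8.2634e+02]
 [ 2.0000e-02 -7.4000e-01 -6.7000e-01  7.8591e+02]
 [ 0.0000e+00  0.0000e+00  0.0000e+00  1.0000e+00]] [[541.74167742   0.         315.47580301]
 [  0.         541.74167742 247.16416105]
 [  0.           0.           1.        ]]
{'clock': 0.1, 'joints': array([-6.66279820e-02,  3.00397271e-01,  1.52151523e+00, -3.26103328e-06,
        1.32069297e+00, -6.66074768e-02]), 'qd': array([ 0.00062428, -0.00352588, -0.0019824 , -0.00201334, -0.00068473,
       -0.00131967]), 'effort': array([ 1.84928511e-03, -5.32644153e+01, -3.53284299e+01,  7.10431044e-02,
        2.34944851e-02, -7.30603051e-05]), 'eef_pos': array([ 5.49767564e+02, -3.67079047e-03,  2.04954683e+02]), 'eef_rot': array([-3.14058188e+00, -6.42591632e-05,  1.57077660e+00]), 'wrist_force': array([ 0.29967675, -0.07432906, -0.31650618]), 'moment': array([ 0.00082525, -0.00162586, -0.04866342]), 'finger_force': 0.0, 'finger_gap': 93.71183480414071}
```

View pics/scene0.png

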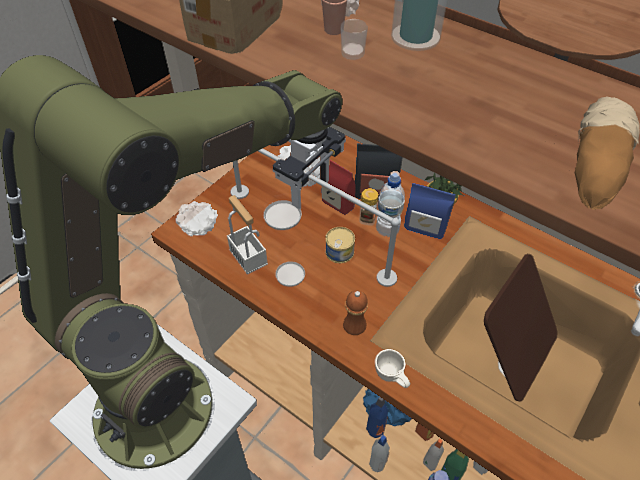

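View pics/side0.png

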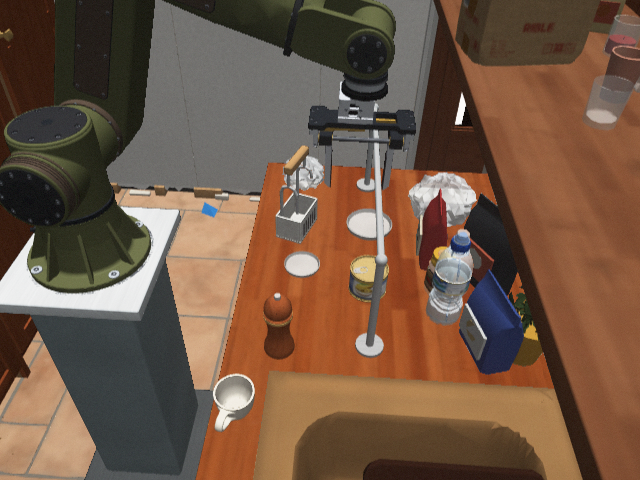

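The scene view shows the drainer at (247,240) with its grip bar at (240,208), the large tray at (282,215) and the tin at (340,245). The small look-alike tray is at (290,273), and the rail runs from (236,150) to (393,218). In the side view the grip bar is at (297,158), the tray at (369,223), the tin at (369,275) and the rail's near ball at (381,258).

```bash
python3 - <<'E'
from h import *
for t in('scene0','side0'):
    c=dict(np.load(f'pics/{t}.npz'));W=pts(c);col=c['color'].astype(int)
    hsv=cv2.cvtColor(c['color'],cv2.COLOR_RGB2HSV)
    X,Y,Z=W[...,0],W[...,1],W[...,2]
    def st(n,m):
        P=W[m]; 
        if len(P)<4: print(t,n,len(P));return
        print(t,n,len(P),'min',np.percentile(P,2,0).round(),'max',np.percentile(P,98,0).round(),'mean',P.mean(0).round(1))
        r=cv2.minAreaRect(P[:,:2].astype(np.float32)); print('   rect',np.round(r[0],1),np.round(r[1],1),round(r[2],1))
    v,u=np.mgrid[:480,:640]
    def box(x0,y0,x1,y1): return (u>=x0)&(u<=x1)&(v>=y0)&(v<=y1)
    B={'scene0':dict(bar=(225,192,254,224),box=(224,224,270,274),tray=(260,198,304,230),tin=(322,222,358,264),rail=(310,170,400,225),mill=(340,285,370,335)),
       'side0':dict(bar=(282,145,312,178),box=(272,190,320,244),tray=(342,204,394,240),tin=(348,254,390,302),rail=(370,130,388,268),mill=(262,290,296,358))}[t]
    st('bar',box(*B['bar'])&(Z>160)&(Z<200)&(hsv[...,1]>90))
    st('boxrim',box(*B['box'])&(Z>52)&(Z<66))
    st('tray',box(*B['tray'])&(Z>5)&(Z<20)&(hsv[...,1]<60))
    st('tin',box(*B['tin'])&(Z>50)&(Z<64))
    m=box(*B['rail'])&(Z>207)&(Z<228); st('rail',m)
    P=W[m]; 
    a=np.polyfit(P[:,1],P[:,0],1); print('  x=',a, 'z',np.percentile(P[:,2],[50,95]))
    st('mill',box(*B['mill'])&(Z>100)&(Z<142))
    st('shelf',(Z>225)&(Z<800)&(X>560)&(X<1500)&(u>400)&(v<200))
E
python3 -c "
import cv2
a=cv2.imread('pics/scene0.png')[140:290,190:410];b=cv2.imread('pics/side0.png')[130:310,260:400]
cv2.imwrite('pics/z.png',cv2.hconcat([cv2.resize(a,(440,300),interpolation=2),cv2.resize(b,(233,300),interpolation=2)]))"
```

```text
scene0 bar 272 min [410.  70. 176.] max [445. 154. 196.] mean [427.2 107.6 190. ]
   rect [431.2 114.6] [96.8 19.3] 70.8
scene0 boxrim 285 min [390.  61.  52.] max [470. 164.  66.] mean [427.4 110.8  59.4]
   rect [430.4 113.3] [101.2  61.2] 71.1
scene0 tray 574 min [545.  85.   5.] max [640. 182.  17.] mean [594.1 135.4   8.8]
   rect [592.2 132.2] [105.2 100.5] 81.0
scene0 tin 577 min [ 553. -100.   51.] max [623. -31.  63.] mean [587.5 -65.9  57.4]
   rect [588.4 -65.7] [79.4 71.6] 36.8
scene0 rail 592 min [ 582. -216.  208.] max [733.  24. 227.] mean [597.2 -98.4 220.8]
   rect [608.5 -84.2] [187.3 213.8] 31.7
  x= [-2.55357968e-02  5.94638727e+02] z [221.65291479 226.24145933]
scene0 mill 368 min [ 405. -248.  101.] max [ 443. -206.  140.] mean [ 421.  -229.5  121.8]
   rect [ 425.3 -227.5] [43.1 47.9] 31.2
scene0 shelf 34215 min [ 821. -574.  229.] max [1392.  114.  341.] mean [1083.9 -253.2  248.6]
   rect [1112. -230.] [791.5 614. ] 89.5
side0 bar 338 min [408.  69. 174.] max [448. 152. 190.] mean [427.9 105.1 184.8]
   rect [428.2 111.2] [92.7 18.3] 71.3
side0 boxrim 294 min [388.  61.  52.] max [469. 160.  63.] mean [428.8 108.5  56.7]
   rect [428.3 112.7] [101.1  61.8] 71.5
side0 tray 202 min [541.  82.   5.] max [641. 184.  12.] mean [587.  133.2   8.1]
   rect [591.  133.7] [104.3 100.5] 88.4
side0 tin 652 min [ 550. -101.   50.] max [620. -29.  58.] mean [578.4 -65.1  53.7]
   rect [583.6 -66.6] [73.9 76. ] 52.8
side0 rail 1003 min [ 581. -218.  212.] max [602. 168. 223.] mean [587.6 -62.9 218.2]
   rect [593.  -18.2] [404.5  26.1] 89.5
  x= [2.81605675e-03 5.87812861e+02] z [218.46132904 221.88824216]
side0 mill 609 min [ 406. -248.  102.] max [ 448. -216.  136.] mean [ 427.2 -235.   118.6]
   rect [ 426.4 -230.3] [45.4 38.9] 1.1
side0 shelf 33564 min [809. -33. 226.] max [1236.  775.  374.] mean [975.8 335.5 259. ]
   rect [1015.4  508.6] [1225.1  598.9] 78.8
```

View pics/z.png

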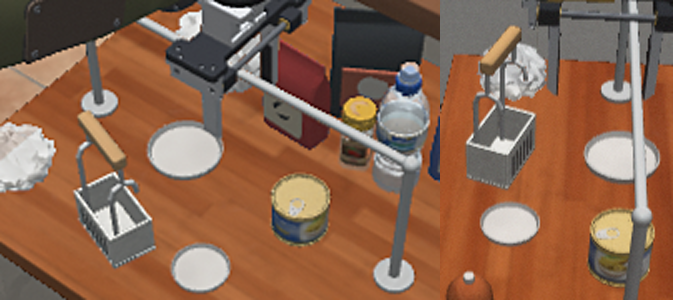

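The crop confirms the bar sits centrally over the box, and the gripper currently straddles the rail.

Run:
```python
from h import *
for t,b in(('scene0',(310,170,400,225)),('side0',(360,130,392,275))):
    c=dict(np.load(f'pics/{t}.npz'));W=pts(c);X,Y,Z=W[...,0],W[...,1],W[...,2]
    v,u=np.mgrid[:480,:640];m=(u>=b[0])&(u<=b[2])&(v>=b[1])&(v<=b[3])&(abs(X-590)<14)&(Z>205)&(Z<230)&(Y<200)
    P=W[m];print(t,'ball ymin',P[:,1].min())
    Q=P[P[:,1]>-200]
    l=cv2.fitLine(Q[:,:2].astype(np.float32),cv2.DIST_HUBER,0,.01,.01).ravel();print('dir',l[0]/l[1],'x at y=0',l[2]-l[3]*l[0]/l[1], 'zmed',np.median(Q[:,2]))
    # centre by row-wise extents: pixel midline onto z=215 plane
    K,T=c['camera_matrix'],c['T'];ps=[]
    for yb in range(-190,180,10):
        s=m&(abs(Y-yb)<5)
        if s.sum()<6: continue
        r=T[:3,:3]@np.array([(u[s].mean()-K[0,2])/K[0,0],(v[s].mean()-K[1,2])/K[1,1],1]);ps.append(T[:3,3]+r*(215-T[2,3])/r[2])
    ps=np.array(ps);a=np.polyfit(ps[:,1],ps[:,0],1);print('plane fit',a,'res',np.std(ps[:,0]-np.polyval(a,ps[:,1])),ps[0].round(),ps[-1].round())
    for s in [(X>520)&(X<660)&(Z<25)&(Z>3)&(Y<-160)&(Y>-270),(X>520)&(X<660)&(Z<25)&(Z>3)&(Y>230)&(Y<330)]:
        if s.sum()>5: print('foot',s.sum(),W[s].mean(0).round(),W[s].min(0).round(),W[s].max(0).round())
    hsv=cv2.cvtColor(c['color'],cv2.COLOR_RGB2HSV)
    s=(Z>165)&(Z<202)&(X>395)&(X<460)&(Y>55)&(Y<170)&(hsv[...,1]>90)
    Q=W[s];l=cv2.fitLine(Q[:,:2].astype(np.float32),cv2.DIST_HUBER,0,.01,.01).ravel();print('bar dir',l, 'y yaw',np.degrees(np.arctan2(-l[0]*np.sign(l[1]),abs(l[1]))))
```

```text
scene0 ball ymin -220.4524721852315
dir 0.0061697112 x at y=0 588.5892 zmed 221.98923624325153
plane fit [1.18282631e-02 5.95014613e+02] res 1.4323046590515511 [ 594. -187.  215.] [595.  32. 215.]
foot 1061 [ 585. -218.    6.] [ 520. -270.    3.] [ 660. -160.   22.]
foot 529 [593. 281.   7.] [520. 230.   3.] [659. 330.  25.]
bar dir [3.11112404e-01 9.50373113e-01 4.27251465e+02 1.08232254e+02] y yaw -18.12628
side0 ball ymin -220.41299570112983
dir 0.0015368037 x at y=0 587.15466 zmed 218.4555477713012
plane fit [-9.76625072e-04  5.87492465e+02] res 1.6394288246603939 [ 588. -187.  215.] [586. 174. 215.]
foot 489 [ 587. -215.    8.] [ 520. -268.    3.] [ 653. -167.   25.]
foot 187 [585. 285.   8.] [521. 261.   3.] [606. 316.  25.]
bar dir [3.6704019e-01 9.3020511e-01 4.3009808e+02 1.0671163e+02] y yaw -21.533192
```

```bash
python3 -m creep '0 0 -1 0 0 0; 0 0 -1 0 0 0;0 0 -1 0 0 0;0 0 0 0 0 0' 0 20
```

```text
clock: 0.6
eef_pos: [550.6, -0.0, 328.0]
eef_rot: [3.137, 0.0, 1.571]
wrist_force: [0.3, 1.0, -0.5]
finger_gap: 93.9
finger_force: 0.0
```

```bash
python3 -m creep '0.57 -0.605 0 0 0 0; 0.57 -0.605 0 0 0 0; 0.57 -0.605 0 0 0 0;0.57 -0.605 0 0 0 0; 0.57 -0.605 0 0 0 0;0 0 0.5 0 0 0.0352; 0 0 0.5 0 0 0.0352; 0 0 0.5 0 0 0.0352;0 0 0 0 0 0;0 0 0 0 0 0' 0 20
python3 - <<'E'
from h import *
grab('wrist','w1');c=grab('side','s1');grab('scene','c1');print(manip.read_state()['eef_pos'])
import cv2
a=cv2.imread('pics/w1.png');b=cv2.imread('pics/s1.png')
cv2.imwrite('pics/v1.png',cv2.hconcat([cv2.resize(a,(400,300)),cv2.resize(b[100:340,200:520],(400,300))]))
E
```

```text
clock: 1.85
eef_pos: [429.1, 114.0, 265.7]
eef_rot: [3.142, 0.0, 1.241]
wrist_force: [-0.9, -0.5, -0.1]
finger_gap: 94.5
finger_force: 0.0
[429.17917212 114.02775021 265.96694064]
```

View pics/v1.png

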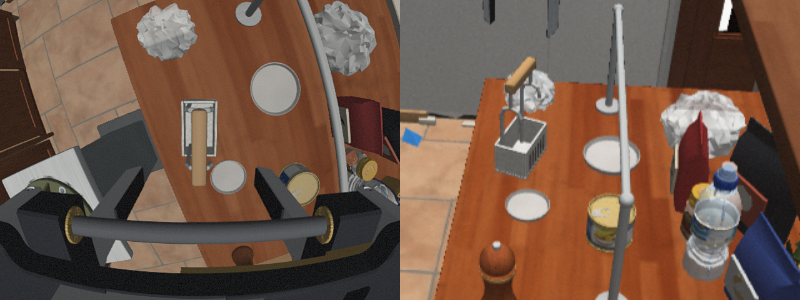

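The wrist view shows the grip bar at (199,147), aligned with the tool and midway between the fingers. I'll descend and grip.

```bash
python3 -m creep '0 0 0.6 0 0 0;0 0 0.6 0 0 0;0 0 0.6 0 0 0;0 0 0.5 0 0 0;0 0 0.32 0 0 0;0 0 0 0 0 0' 0 20; python3 -m creep '0 0 0 0 0 0;0 0 0 0 0 0;0 0 0 0 0 0;0 0 0 0 0 0;0 0 0 0 0 0;0 0 0 0 0 0;0 0 0 0 0 0;0 0 0 0 0 0' 1 35
python3 - <<'E'
from h import *
L=[]
for t in('scene','side'):
    c=dict(np.load('pics/%s1.npz'%t[0].replace('s','c' if t=='scene' else 's')));W=pts(c);X,Y,Z=W[...,0],W[...,1],W[...,2]
    v,u=np.mgrid[:480,:640];m=(abs(X-590)<16)&(Z>204)&(Z<230)&(Y<270)&(Y>-200)
    K,T=c['camera_matrix'],c['T']
    # rail image midline -> plane through camera centre
    m=cv2.morphologyEx(m.astype(np.uint8),cv2.MORPH_OPEN,np.ones((2,2)))>0
    l=cv2.fitLine(np.stack([u[m],v[m]],1).astype(np.float32),cv2.DIST_HUBER,0,.01,.01).ravel()
    d=[np.array([(p-K[0,2])/K[0,0],(q-K[1,2])/K[1,1],1]) for p,q in((l[2],l[3]),(l[2]+50*l[0],l[3]+50*l[1]))]
    n=T[:3,:3]@np.cross(*d);n/=np.linalg.norm(n);L.append((n,n@T[:3,3])); print(t,m.sum(),Y[m].min(),Y[m].max())
(n1,a),(n2,b)=L;d=np.cross(n1,n2);print('dir',d/d[1])
for y in(-60,30,130):print(y,np.linalg.solve([n1,n2,[0,1,0]],[a,b,y]), [[(k-n[1]*y-n[2]*215)/n[0]] for n,k in L])
E
```

```text
clock: 2.75
eef_pos: [428.9, 114.0, 160.4]
eef_rot: [-3.141, 0.0, 1.239]
wrist_force: [-0.2, -0.2, 0.4]
finger_gap: 93.9
finger_force: 0.0
clock: 3.75
eef_pos: [429.0, 114.0, 160.6]
eef_rot: [-3.142, 0.0, 1.239]
wrist_force: [0.5, 0.2, 0.1]
finger_gap: 17.6
finger_force: 35.4
scene 766 nan nan
side 937 nan nan
dir [ 9.56963106e-04  1.00000000e+00 -2.24670476e-03]
-60 [588.18076691 -60.         219.96388832] [[np.float64(592.1973537470785)], [np.float64(588.8431787743449)]]
30 [588.26689359  30.         219.76168489] [[np.float64(592.1198652167957)], [np.float64(588.9023221817138)]]
130 [588.3625899  130.         219.53701441] [[np.float64(592.0337668498149)], [np.float64(588.9680370787905)]]
```

```bash
python3 -m creep '0 0 -0.3 0 0 0;0 0 -0.6 0 0 0;0 0 -0.7 0 0 0;0 0 -0.7 0 0 0;0 0 -0.6 0 0 0;0 0 -0.3 0 0 0;0 0 0 0 0 -0.035;0 0 0 0 0 -0.035;0 0 0 0 0 -0.0356;0 0 0 0 0 0;-0.4 0 0 0 0 0;-0.7 0 0 0 0 0;-0.8 0 0 0 0 0;-0.8 0 0 0 0 0;-0.8 0 0 0 0 0;-0.6 0 0 0 0 0;-0.4 0 0 0 0 0;0 0 0 0 0 0;0 0 0 0 0 0' - 35
python3 - <<'E'
from h import *
W=pts(grab('scene','c2'));W2=pts(grab('side','s2'))
for t,w in(('c2',W),('s2',W2)):
    X,Y,Z=w[...,0],w[...,1],w[...,2]
    m=(Z>120)&(Z<194)&(X>380)&(X<480)&(Y>-130)&(Y<0);P=w[m];print(t,m.sum(),P.min(0).round(),P.max(0).round())
    q=P[P[:,2]>182];print(cv2.minAreaRect(q[:,:2].astype(np.float32)), np.percentile(q[:,2],95))
a=cv2.imread('pics/c2.png');b=cv2.imread('pics/s2.png')
cv2.imwrite('pics/v2.png',cv2.hconcat([cv2.resize(a[120:360,160:480],(400,300)),cv2.resize(b[100:340,200:520],(400,300))]))
E
```

```text
clock: 6.12
eef_pos: [429.0, -65.6, 288.6]
eef_rot: [-3.142, -0.0, 1.571]
wrist_force: [-0.0, 0.2, -4.0]
finger_gap: 17.6
finger_force: 35.0
c2 1577 [ 397. -116.  127.] [463. -16. 194.]
((431.0709228515625, -65.50653076171875), (99.07976531982422, 64.38008117675781), 88.48075866699219) 192.687736772135
s2 1912 [ 397. -117.  125.] [458. -15. 194.]
((427.6877746582031, -65.00801086425781), (100.29615783691406, 60.52989959716797), 89.70069122314453) 189.01736516519904
```

View pics/v2.png

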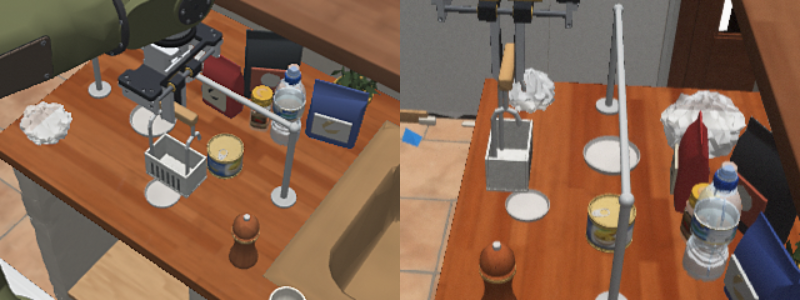

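The drainer is held level and parallel to the rail, at (175,160) left and (510,155) right. In both cameras the rail lies 161 mm further in +x.

```bash
python3 -m creep '0 0.4 0 0 0 0;0 0.7 0 0 0 0;0 0.7 0 0 0 0;0 0.6 0 0 0 0;0 0.5 0 0 0 0;0 0.4 0 0 0 0;0 0.3 0 0 0 0;0 0.22 0 0 0 0;0 0.2 0 0 0 0;0 0 0 0 0 0;0 0 0 0 0 0' - 35
python3 - <<'E'
from h import *
W=pts(grab('scene','c3'));W2=pts(grab('side','s3'))
a=cv2.imread('pics/c3.png');b=cv2.imread('pics/s3.png')
cv2.imwrite('pics/v3.png',cv2.hconcat([cv2.resize(a[130:280,260:460],(400,300),interpolation=2),cv2.resize(b[130:310,280:480],(400,360),interpolation=2)[:300]]))
E
```

```text
clock: 7.6
eef_pos: [589.6, -66.0, 288.7]
eef_rot: [3.142, 0.0, 1.571]
wrist_force: [-0.2, 0.3, -4.2]
finger_gap: 17.7
finger_force: 35.0
```

View pics/v3.png

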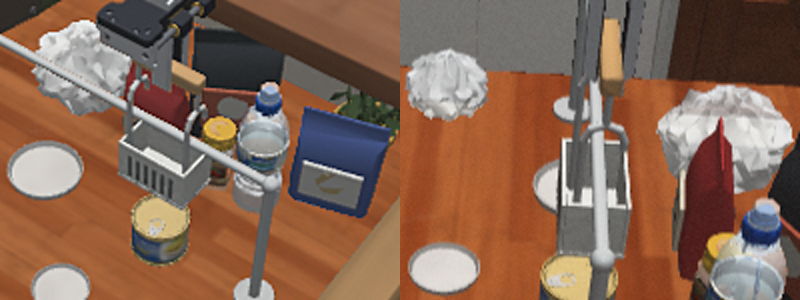

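The rail passes under both hook crowns (right picture, about (597,130)) with no contact force. I'll lower it.

```bash
python3 -m creep '0 0 0.2 0 0 0;0 0 0.25 0 0 0;0 0 0.25 0 0 0;0 0 0.15 0 0 0;0 0 0.1 0 0 0;0 0 0.08 0 0 0;0 0 0 0 0 0;0 0 0 0 0 0' - 35
```

```text
clock: 8.7
eef_pos: [589.9, -66.0, 247.7]
eef_rot: [3.141, 0.0, 1.571]
wrist_force: [-0.1, -0.3, -4.9]
finger_gap: 17.5
finger_force: 35.0
```

```bash
python3 -m creep '0 0 0.03 0 0 0;0 0 0 0 0 0;0 0 0 0 0 0;0.2 0 0 0 0 0;0.3 0 0 0 0 0;0.4 0 0 0 0 0;0.4 0 0 0 0 0;0.4 0 0 0 0 0;0.4 0 0 0 0 0;0.4 0 0 0 0 0;0.4 0 0 0 0 0;0.4 0 0 0 0 0;0.4 0 0 0 0 0;0.4 0 0 0 0 0;0.4 0 0 0 0 0;0.3 0 0 0 0 0;0.17 0 0 0 0 0;0 0 0 0 0 0;0 0 0 0 0 0' - 35
python3 - <<'E'
from h import *
W=pts(grab('scene','c4'));W2=pts(grab('side','s4'))
for t,w in(('c4',W),('s4',W2)):
    X,Y,Z=w[...,0],w[...,1],w[...,2]
    m=(Z>136)&(Z<150)&(X>530)&(X<650)&(Y>60)&(Y<210);print(t,cv2.minAreaRect(w[m][:,:2].astype(np.float32)))
a=cv2.imread('pics/c4.png');b=cv2.imread('pics/s4.png')
cv2.imwrite('pics/v4.png',cv2.hconcat([cv2.resize(a[120:270,200:400],(400,300),interpolation=2),cv2.resize(b[100:280,280:480],(400,360),interpolation=2)[:300]]))
E
```

```text
clock: 11.08
eef_pos: [589.8, 132.4, 246.2]
eef_rot: [-3.142, 0.0, 1.57]
wrist_force: [-0.7, 0.5, -3.2]
finger_gap: 17.6
finger_force: 35.0
c4 ((590.2608032226562, 131.42129516601562), (64.552734375, 100.06684112548828), 0.9130229353904724)
s4 ((588.2093505859375, 131.23892211914062), (99.71428680419922, 60.24275588989258), 89.61915588378906)
```

View pics/v4.png

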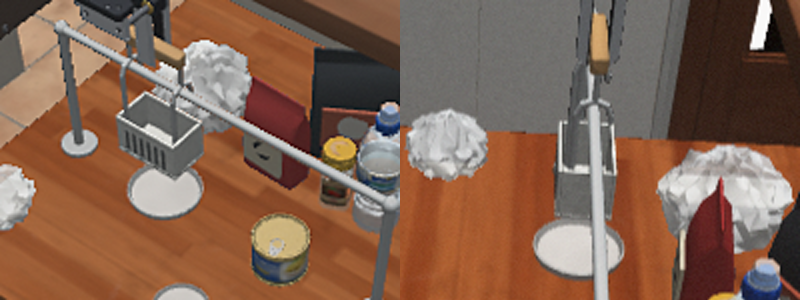

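The drainer hangs over the tray, which is at (165,190) left and (578,248) right. I'll seat it fully and release.

```bash
python3 -m creep '0 0 0.02 0 0 0;0 0 0 0 0 0;0 0 0.015 0 0 0;0 0 0 0 0 0;0 0 0 0 0 0' - 20; python3 -m creep '0 0 0 0 0 0;0 0 0 0 0 0;0 0 0 0 0 0;0 0 0 0 0 0' 0.7 5
```

```text
clock: 11.8
eef_pos: [590.0, 132.6, 245.6]
eef_rot: [3.14, 0.0, 1.571]
wrist_force: [-0.9, -2.9, 5.7]
finger_gap: 17.6
finger_force: 20.0
clock: 12.3
eef_pos: [589.8, 132.9, 244.7]
eef_rot: [-3.141, -0.0, 1.571]
wrist_force: [-0.4, 0.1, -0.9]
finger_gap: 27.9
finger_force: 0.0
```

```bash
python3 -m creep '0 0 0 0 0 0;0 0 0 0 0 0;0 0 0 0 0 0;0 0 0 0 0 0;0 0 -0.3 0 0 0;0 0 -0.6 0 0 0;0 0 -0.8 0 0 0;0 0 -0.8 0 0 0;0 0 -0.5 0 0 0;0 0 0 0 0 0;0 0 0 0 0 0;0 0 0 0 0 0;0 0 0 0 0 0;0 0 0 0 0 0;0 0 0 0 0 0' 0.3 5
python3 - <<'E'
from h import *
W=pts(grab('scene','c5'));W2=pts(grab('side','s5'))
for t,w in(('c5',W),('s5',W2)):
    X,Y,Z=w[...,0],w[...,1],w[...,2]
    for z0,z1 in((136,150),(256,280),(3,20)):
        m=(Z>z0)&(Z<z1)&(X>530)&(X<650)&(Y>70)&(Y<200)
        if m.sum()>9: print(t,z0,m.sum(),cv2.minAreaRect(w[m][:,:2].astype(np.float32)))
a=cv2.imread('pics/c5.png');b=cv2.imread('pics/s5.png')
cv2.imwrite('pics/v5.png',cv2.hconcat([cv2.resize(a[120:270,200:400],(400,300),interpolation=2),cv2.resize(b[100:280,280:480],(400,360),interpolation=2)[:300]]))
E
```

```text
clock: 14.18
eef_pos: [589.8, 132.8, 364.7]
eef_rot: [-3.141, 0.0, 1.571]
wrist_force: [0.1, 0.1, -0.2]
finger_gap: 65.6
finger_force: 0.0
c5 136 338 ((589.4536743164062, 131.6090087890625), (98.99539184570312, 67.04133605957031), 88.68694305419922)
c5 256 324 ((591.5985717773438, 131.27586364746094), (93.54202270507812, 21.961877822875977), 89.59881591796875)
c5 3 913 ((588.9302368164062, 135.25439453125), (117.6556625366211, 129.10003662109375), 0.41869476437568665)
s5 136 251 ((585.9666748046875, 131.89389038085938), (59.41372299194336, 100.23748016357422), 0.17617207765579224)
s5 256 296 ((589.6392211914062, 129.9107666015625), (93.43040466308594, 18.396081924438477), 89.7708969116211)
s5 3 344 ((592.3098754882812, 132.52639770507812), (103.8111572265625, 106.41893768310547), 11.697164535522461)
```

View pics/v5.png

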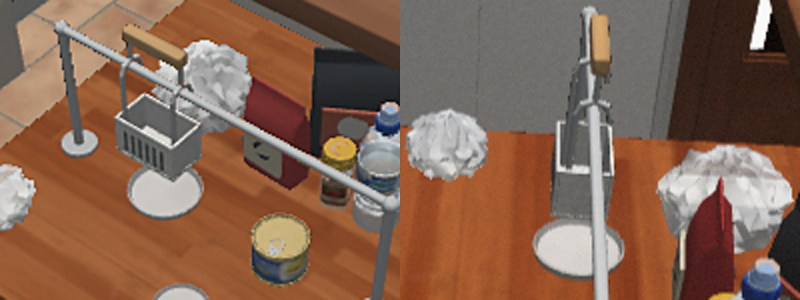

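It is hanging free, upright, over the tray at (165,190). I'll let any swing die out, then hand in.

```bash
python3 -m creep '0 0 0 0 0 0;0 0 0 0 0 0;0 0 0 0 0 0;0 0 0 0 0 0;0 0 0 0 0 0;0 0 0 0 0 0;0 0 0 0 0 0;0 0 0 0 0 0;0 0 0 0 0 0;0 0 0 0 0 0;0 0 0 0 0 0;0 0 0 0 0 0;0 0 0 0 0 0;0 0 0 0 0 0;0 0 0 0 0 0;0 0 0 0 0 0;0 0 0 0 0 0;0 0 0 0 0 0;0 0 0 0 0 0;0 0 0 0 0 0'; python3 -c "
from cell import manip
print(manip.sign_off())"
```

```text
clock: 16.77
eef_pos: [589.8, 132.8, 364.8]
eef_rot: [-3.142, -0.0, 1.571]
wrist_force: [0.2, -1.1, -0.1]
finger_gap: 65.5
finger_force: 0.0
the job is handed in; nothing more can be done
None
```

The drainer was hooked on the rail above the tin, slid along to the round tray and released; it hangs upright within about 3 mm of the tray's centre, and I handed the job in at about 17 s (no verdict was returned).

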